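Clamp the cigar mould in its nest

ROBOT

A 6-joint arm with a two-finger parallel gripper is mounted at the origin on the work surface. World frame = base frame: x ahead of the robot, y to its left, z up, the work surface at z = 0. Lengths are in m, angles in rad, forces in N, time in s.
With the tool pointing down it reaches from about 0.25 to 0.85 m from the base axis. Payload 12.5 kg.
Tool frame: the origin (TCP) lies midway between the tips of the shut fingers; the grasp point (between the pads) lies 19 mm behind it; z points along the fingers, y is the line along which they close (so a half turn about z gives the same grasp; the last joint's range is limited). The gripper opens to 93 mm and grips with 3 to 60 N. Pads are 15 mm wide; open, the fingers measure 128 mm over their backs; the gripper's body (75 mm by 188 mm) begins 65 mm behind the grasp point.
Start: joints at [-1.332, 0.351, 1.652, -0, 1.139, -0.085], TCP at [0.175, -0.521, 0.219] pointing down, gripper open.
Joint ranges: [-2.75, 2.75], [-0.79, 2.1], [0.01, 2.65], [-1.57, 4.71], [0.07, 3.14], [-2.87, 2.87]. Speed limits (rad/s): [2.22, 2.22, 2.79, 3.14, 3.14, 3.14].

INTERFACE

Orientations are given as a unit quaternion [x, y, z, w].
In Python, from rig import r gives the robot as it stands. The module is installed in compiled form; this text tells all that it offers.
- The arm moves only by the tool drive_tool, never from a script. Its arguments are lists of equal length, an entry for each row: "slide": the shift along the world's x, y, z in m, a list of three; "roll": the turn about the world's z in rad. A call has 1 to 10 rows; each row shifts and turns the commanded pose from where the row before left it; what a row does not reach is not made up. A row lasts 1/8 s, in which the tool goes at most 62.5 mm and 10.7 degrees, less where a joint would pass 70% of its speed; a pose out of reach is approached as far as the arm can. A call with a gripper value outside its range is refused whole. "grip" is the finger opening in m, from 0 to 0.093, set as the call begins (left out, the last holds). The fingers move at their own pace and stop on an object; the grip force is fixed at half the most. Time passes only in rows, so rows that do not move let the fingers close. It gives the time, the measured TCP pose, the force, the opening and the grip force at its end, in the units of the state.
- r.sense(): the state, without advancing time (a new reading comes with each control period).
- r.read_camera(name): name is "scene" or "top"; returns a dict with "frame" (400x640x3 uint8, red, green, blue), "camera_matrix" (3x3 intrinsics, pixels), "R" (3x3) and "t" (3): a world point X has camera coordinates R X + t. Camera axes: x right, y down, z forward; pixel columns grow to the right and rows downward; lengths in m; the calibration is good to about 2 mm. A picture is of the moment at which its call begins. There is no depth.
- r.job_done(): hands the job in; it is judged then, once.
The state is a dict: "clock": time; "q": joint angles; "qd": joint speeds; "effort": joint torques, N m; "position": TCP position; "tool_rot": TCP orientation; "ft_force": force on the tool from outside, world axes, zero at the start; "ft_torque": the same for the moment, N m; "grip_width": finger opening in m; "finger_force": force on a finger pad.
Only numpy, scipy, OpenCV 4.12 (cv2) and the standard library are available. Lean on these libraries where they do the work, as an engineer would, in place of code of your own. Each camera call takes 0.05 s, during which the arm holds its last target. There are 200 camera calls.

TASK

The filled cigar mould is sitting in its clamping nest. Push the steel clamp strap round until it stands square across the mould, up against its brass stop, and then push the red-handled cam lever fully down so that the rubber foot presses on the mould. Leave the mould seated in its nest, do not disturb anything else on the bench, and finish clear of the clamp.

Things in the scene. Friction and masses are not known exactly. Their poses are not given: they have to be found in the camera images.
- jig: Clamping nest: pale wooden board 250 x 235 x 18 mm fixed to the bench; place and yaw vary. Origin on the bench top under the centre of the mould's place, z up; in its frame the board spans x -125 to 125 mm, y -145 to 90 mm. Steel corner angles 14 mm high hold the mould. Clamp post at x 0, y -100 mm; brass stop dowel, 10 mm thick, top 102 mm above the bench, at x 20.5, y -86 mm.
- mould: Closed green plastic cigar mould, 200 x 140 x 60 mm (x, y, z of its frame, the same directions as the nest's), about 0.6 to 1.2 kg, lying loose in the nest with about 3 mm of play. Origin at the centre of its underside; its flat top is 78 mm above the bench.
- clamp (a joint): Swing of the clamp (strap, fork and lever turn together about the upright post), rad. 0 = strap square across the mould along the nest's +y, against the brass stop; grows anticlockwise seen from above: at 1.57 the strap points along the nest's -x, beside the mould. Range 0 to 2.1; starts at 1.3 to 1.9. Stays where left; about 2 N at the strap's end turns it.
- clamp_pivot (a point): Point on the post's upright axis, 101 mm above the bench: mid-thickness of the raised strap, a flat steel bar 30 mm wide, 14 mm thick, with round ends 115 mm (foot end) and 15 mm (back) from this axis. Lever up: its underside is 94 mm, its top 108 mm above the bench, the underside 16 mm clear of the mould. The fork above it is 28 x 24 mm, top 141 mm above the bench.
- strap_tip (a point): Point on the top face of the strap over the rubber foot, 100 mm out from the post's axis; the level line from the axis to here is the way the strap points. A 16 mm nut, 7 mm high, with an 8 mm screw end, 15 mm high, stands on the strap here.
- lever (a joint): Cam lever angle, rad. 0 = fully raised (1.25 rad above level, leaning away from the strap's foot end); grows as it is pushed outward and down to its stop, 1.25 = fully down, level, pointing straight away from the foot end. Starts at 0 to 0.15; stays where left; about 5 N on the handle moves it. It lowers strap and foot by 5.6 mm per rad (7 mm in all); a lowered foot would hit the mould's side.
- lever_pivot (a point): Axle of the cam lever, in the fork on the post's axis, 130 mm above the bench. The lever moves in the upright plane through the strap's length.
- lever_end (a point): Outer end of the lever, on its centre line, 125 mm from the axle. The red round handle covers the outer 70 mm and is 18 mm thick; nearer the axle is a 12 mm steel rod.
- foot: Black rubber pressure foot, 28 mm across, 6 mm thick, sprung (3.5 N/mm), under the strap 100 mm from the post's axis. It clears the mould's top by 4 mm with the lever up and presses on it with about 10 N with the lever down. The listed origin is not on the rubber: it lies on the post's axis near the bench top.
- chaveta: Bystander: half-round steel leaf blade, 119 x 82 x 4 to 8 mm, lying on the cutting board at the left. Origin under its centre.
- cigar_a: Bystander: finished cigar with a red band, 143 mm long, 19 mm thick, on the cutting board. Origin under its middle, lying along its x.
- cigar_b: Bystander: an equal cigar on the bench just left of the nest. Origin under its middle, lying along its x.
- gluepot: Bystander: amber glass jar with a white cap, 54 mm across, 65 mm high, on the bench close to the nest, on the robot's side of it. Origin under its centre.
- brush: Bystander: brush lying on the bench at the far left. Origin at the underside of its middle.
- mug: Bystander: blue mug, 76 mm across, 88 mm high, on the right of the bench. Origin under its centre.
- gauge: Bystander: aluminium ring gauge, 60 x 130 x 12 mm plate with three holes, on the right of the bench. Origin under its centre.
- tin: Bystander: yellow round tin, 72 mm across, 42 mm high, on the right of the bench. Origin under its centre.
Not all that is in view belongs to the job. Leave any blue or purple look-alike of the mould alone.

How it is judged:
On the way, in this order (a step that is already met when the one before it is completed fails the run):
1. the strap stands square across the mould (within 0.08 rad of its stop) with the lever still up (value of joint clamp below 0.08 rad and value of joint lever below 0.45 rad), for 0.1 s.
2. the lever is fully down with the strap square across the mould and the foot pressing on it (value of joint clamp below 0.08 rad and value of joint lever above 1.13 rad and contact force between foot and mould above 5 N), for 0.1 s.
At the end, for the whole second after the job is handed in: The strap is within 0.08 rad of square across the mould, the lever within 0.12 rad of fully down, the rubber foot presses on the mould with more than 5 N, and the mould lies flat and still in its nest (within 8 mm of the nest's centre, raised less than 4 mm, turned less than 0.06 rad) (all of step 2 and horizontal distance between mould and jig below 0.008 m and angle between mould's own z axis and vertical below 0.03 rad and z of mould in the frame of jig below 0.022 m and angle between the x axis of mould and the x axis of jig, either way round below 0.06 rad and linear speed of mould below 0.02 m/s); the robot touches nothing.
It fails at once if the mould is lifted, tipped or pushed out of its nest (z of mould in the frame of jig above 0.026 m or distance of mould from where it was at the start of the episode above 0.012 m or angle between mould's own z axis and vertical above 0.08 rad).
It fails at once if something else on the bench is lifted or shifted by more than 20 mm (distance of any of chaveta, cigar_a, cigar_b, gluepot, brush, mug, gauge, tin from where it was at the start of the episode above 0.02 m).
It also fails if it takes over 51 s, if anything falls off the work surface, if the arm or the gripper's body presses on something with over 40 N, if the wrist force passes 120 N, or if a joint passes its speed limit or range.

## Working session

There is one attempt and no reset: what is moved stays moved. The work goes in short steps, Python scripts to look and compute and a tool call to move; the robot and the scene stay as the last step left them, time stands still between calls to the robot, and variables do not carry over. Pictures are saved under pics/ and viewed, at most 10 in all, crops included, and the job is handed in when it is done.

Besides the shell and the picture viewer there is one more tool, called after "Emit:" by a JSON object that holds its "api" and its "payload". drive_tool: Moves the arm, as the interface text tells. Its arguments: {"type":"object","properties":{"slide":{"type":"array","items":{"type":"array","items":{"type":"number"}}},"roll":{"type":"array","items":{"type":"number"}},"grip":{"type":"number"}},"required":["slide","roll"]}

```bash
mkdir -p pics; cat > h.py <<'E'
import numpy as np, cv2
from rig import r
def snap(n):
    d=r.read_camera(n); np.savez('cal_'+n,K=d['camera_matrix'],R=d['R'],t=d['t']); return d['frame']
def ray(n,u,v,z):
    c=np.load(f'cal_{n}.npz'); R=c['R'];o=-R.T@c['t']
    d=R.T@np.linalg.inv(c['K'])@[u,v,1]; return o+d*(z-o[2])/d[2]
def proj(n,X):
    c=np.load(f'cal_{n}.npz'); p=c['K']@(c['R']@np.asarray(X)+c['t']); return p[:2]/p[2]
E
python3 - <<'E'
from h import *
for n in('top','scene'):
    cv2.imwrite(f'pics/{n}0.png',snap(n)[:,:,::-1])
    c=np.load(f'cal_{n}.npz');print(n,-c['R'].T@c['t'],c['R'].round(2).tolist())
print(r.sense())
E
```

```text
top [0.39100661 0.08253118 1.6257448 ] [[0.02, -1.0, 0.02], [-1.0, -0.02, -0.07], [0.07, -0.02, -1.0]]
scene [ 1.22285005 -0.65126175  0.84651889] [[0.69, 0.72, 0.02], [0.41, -0.38, -0.83], [-0.59, 0.58, -0.56]]
{'clock': 0.1, 'q': array([-1.33159765e+00,  3.51200593e-01,  1.65232465e+00, -3.19999665e-05,
        1.13911808e+00, -8.45899526e-02]), 'qd': array([ 0.00166209, -0.00086738, -0.00436229,  0.00096743, -0.00057915,
        0.00069191]), 'effort': array([ 1.10616904e-03, -4.98025346e+01, -2.85704523e+01,  7.00299907e-02,
        2.39130756e-02, -7.69286271e-05]), 'position': array([ 0.17493873, -0.52112013,  0.21815875]), 'tool_rot': array([ 9.86922497e-01,  1.61194631e-01, -5.50555742e-05, -5.22644195e-04]), 'ft_force': array([ 0.44154808, -0.70559209,  0.09227294]), 'ft_torque': array([ 0.00555463, -0.00173041, -0.00492555]), 'finger_force': 0.0, 'grip_width': 0.09320633687009594}
```

View pics/top0.png

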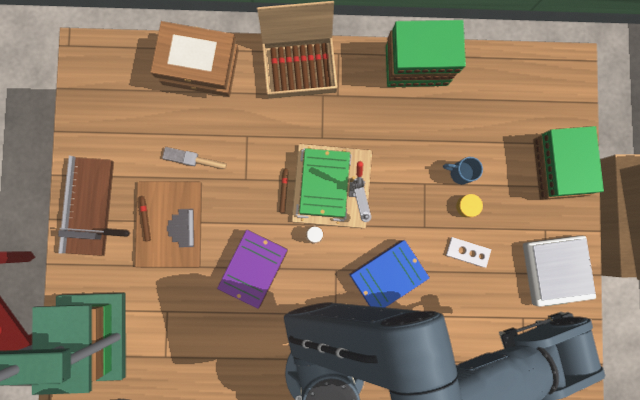

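View pics/scene0.png

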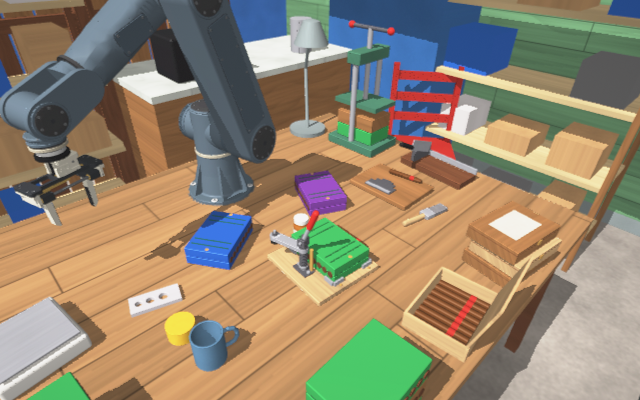

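The top view shows the green mould in its nest near (325,183), with the clamp post at about (358,185). The strap points towards the robot, with its tip at about (364,215), and the red lever is near (360,170). I'll enlarge both views.

```bash
python3 - <<'E'
from h import *
a=cv2.imread('pics/top0.png')[135:245,270:390]; cv2.imwrite('pics/topc.png',cv2.resize(a,None,fx=5,fy=5,interpolation=cv2.INTER_CUBIC))
a=cv2.imread('pics/scene0.png')[200:310,255:385]; cv2.imwrite('pics/scenec.png',cv2.resize(a,None,fx=5,fy=5,interpolation=cv2.INTER_CUBIC))
E
```

```text
(no output)
```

View pics/topc.png

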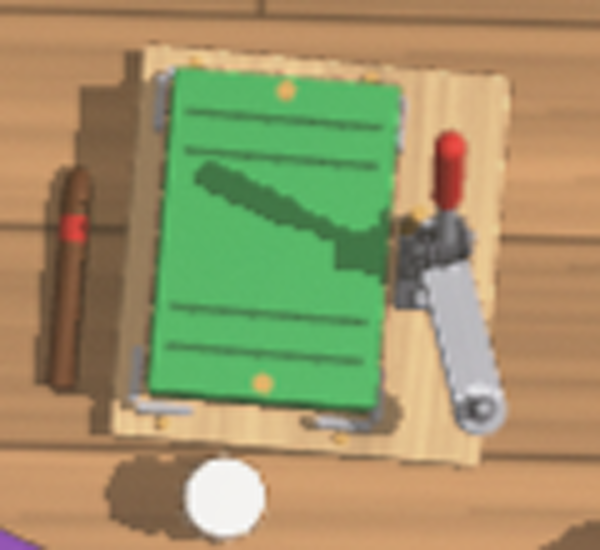

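View pics/scenec.png

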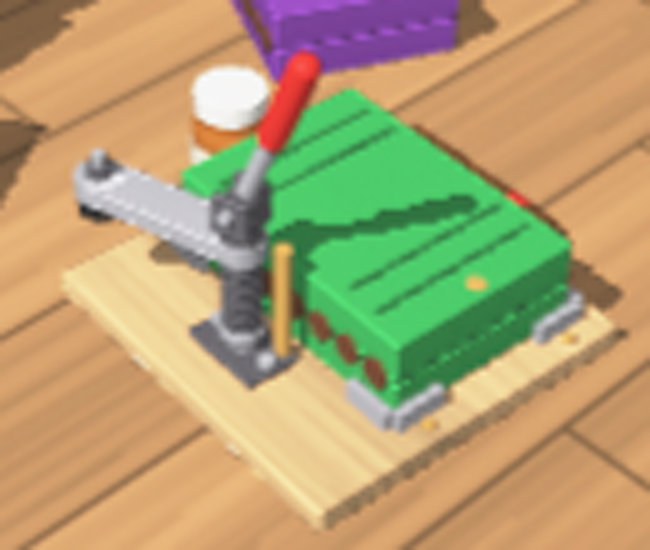

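The mould top corners (5x crop) are (175,68), (401,86), (380,410) and (148,392). The board corners are (148,45), (510,78), (478,465) and (112,432). The strap nut is at (480,407), the handle end at (452,143) and the gluepot cap at (225,497). I'll fit the nest pose from these.

```bash
cat > pose.py <<'E'
from h import *
def tp(x,y,z): return ray('top',270+x/5-.4,135+y/5-.4,z)
def fit(L,P): 
    L=np.array(L,float);P=np.array(P)[:,:2]; l=L-L.mean(0);p=P-P.mean(0)
    a=np.arctan2((l[:,0]*p[:,1]-l[:,1]*p[:,0]).sum(),(l*p).sum())
    M=np.array([[np.cos(a),-np.sin(a)],[np.sin(a),np.cos(a)]]);o=P.mean(0)-M@L.mean(0)
    return a,o,M,(P-o-L@M.T)
E
python3 - <<'E'
from pose import *
m=fit([[.1,.07],[.1,-.07],[-.1,-.07],[-.1,.07]],[tp(*c,.078) for c in[(175,68),(401,86),(380,410),(148,392)]])
b=fit([[.125,.09],[.125,-.145],[-.125,-.145],[-.125,.09]],[tp(*c,.018) for c in[(148,45),(510,78),(478,465),(112,432)]])
for f in(m,b): print(f[0],f[1],f[3].round(4).tolist(), 'pivot',f[1]+f[2]@[0,-.1])
a,o,M=b[:3]
pv=np.r_[o+M@[0,-.1],0]
nut=tp(480,407,.123);print('nut',nut,'r',np.linalg.norm((nut-pv)[:2]))
n=M.T@(nut-pv)[:2];print('swing',np.arctan2(-n[0],n[1]))
h=tp(452,143,.249);print('hand',h,np.linalg.norm((h-pv)[:2]))
print('glue',tp(225,497,.065))
E
python3 - <<'E'
from pose import *
# scene check of pivot
a=0
E
```

```text
-0.05351964506780513 [0.58266749 0.01247747] [[-0.0004, -0.0006], [-0.0004, 0.0007], [0.0004, -0.0006], [0.0005, 0.0005]] pivot [ 0.57731808 -0.08737935]
-0.06709537491837696 [0.5825202  0.01410807] [[-0.0017, -0.0018], [-0.0011, 0.0018], [0.0015, 0.0018], [0.0013, -0.0018]] pivot [ 0.5758157  -0.08566692]
nut [ 0.480003   -0.10779567  0.123     ] r 0.09833491614126579
swing 1.8648701952380722
hand [ 0.61600217 -0.07443842  0.249     ] 0.04172566927212935
glue [0.42486946 0.03986583 0.065     ]
```

```bash
python3 - <<'E'
from pose import *
pv=np.array([.5765,-.0865]); yaw=-.06
def tcp(psi,gap=0,rr=.1):
    u=lambda a:np.array([np.cos(np.radians(a)),np.sin(np.radians(a))])
    d=psi-90; dl=np.radians(d-90)-yaw
    h=.0175*abs(np.cos(dl))+.0075*abs(np.sin(dl))
    return pv+rr*u(psi)-(h+.015+gap)*u(d)
p=tcp(192.4,.03);print('start',p.round(4), 'from',(p-r.sense()['position'][:2]).round(4))
q=p
for s in np.r_[192.4,np.linspace(186,86.5,19)]:
    n=tcp(s);print(round(s),n.round(4),((n-q)*1000).round(1));q=n
E
```

```text
start [ 0.4926 -0.1704] from [0.3176 0.3508]
192 [ 0.4861 -0.1411] [-6.4 29.3]
186 [ 0.4805 -0.1303] [-5.6 10.8]
180 [ 0.4768 -0.1203] [-3.8 10. ]
175 [ 0.474  -0.1103] [-2.8 10. ]
169 [ 0.4721 -0.1009] [-1.9  9.4]
164 [ 0.4711 -0.0911] [-1.   9.7]
158 [ 0.471  -0.0812] [-0.   9.9]
153 [ 0.472  -0.0711] [ 1.  10.1]
147 [ 0.474 -0.061] [ 2.  10.1]
142 [ 0.4771 -0.0511] [ 3.1 10. ]
136 [ 0.4813 -0.0413] [4.2 9.7]
131 [ 0.4866 -0.032 ] [5.3 9.4]
125 [ 0.4929 -0.0231] [6.3 8.9]
120 [ 0.5002 -0.0149] [7.3 8.2]
114 [ 0.5085 -0.0074] [8.3 7.5]
109 [ 0.5176 -0.0008] [9.1 6.6]
103 [0.5274 0.0048] [9.8 5.6]
98 [0.5379 0.0093] [10.5  4.5]
92 [0.5488 0.0126] [11.   3.3]
86 [0.5601 0.0147] [11.3  2.1]
```

Emit:
{"api": "drive_tool", "payload": {"slide": [[0.0318,0.035,0],[0.0318,0.035,0],[0.0318,0.035,0],[0.0318,0.035,0],[0.0318,0.035,0],[0.0318,0.035,0],[0.0318,0.035,0],[0.0318,0.035,0],[0.0318,0.035,0],[0.0318,0.035,0]], "roll": [-0.0384,-0.0384,-0.0384,-0.0384,-0.0384,-0.0384,-0.0384,-0.0384,-0.0384,-0.0384], "grip": 0}}

```text
clock: 1.35
position: [0.4938, -0.17, 0.2185]
tool_rot: [1.0, -0.031, -0.0, -0.0]
ft_force: [0.2, -0.7, 0.9]
grip_width: 0.0013
finger_force: 0.0
```

Emit:
{"api": "drive_tool", "payload": {"slide": [[0,0,-0.04],[0,0,-0.04],[0,0,-0.03],[0,0,-0.022],[0,0,0]], "roll": [0,0,0,0,0]}}

```text
clock: 1.98
position: [0.492, -0.1709, 0.0853]
tool_rot: [1.0, -0.03, -0.002, -0.001]
ft_force: [-0.0, 1.3, 0.3]
grip_width: 0.0003
finger_force: 0.0
```

```bash
python3 - <<'E'
from h import *
a=snap('top')[135:245,270:390];b=snap('scene')[200:310,225:385]
a=cv2.resize(a,None,fx=3.5,fy=3.5);b=cv2.resize(b,None,fx=2.35,fy=3.5)[:,:375] if 0 else cv2.resize(b,(370,385))
cv2.imwrite('pics/c1.png',np.hstack([a,b])[:,:,::-1]);s=r.sense();print(s['position'],s['ft_force'],s['grip_width'],s['q'])
E
```

```text
[ 0.49324321 -0.17149083  0.08718072] [-0.05102669 -0.84544737 -0.45277396] 0.0002546496505871163 [-4.23780810e-01  4.80293999e-01  1.83344711e+00  2.71066221e-05
  8.27566882e-01  1.20722370e+00]
```

View pics/c1.png

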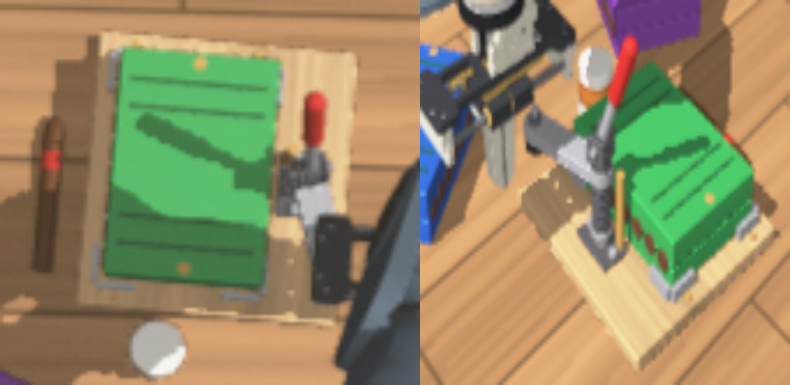

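The closed fingers hang just outside the strap tip, and nothing else is being touched. Next I push the strap round.

Emit:
{"api": "drive_tool", "payload": {"slide": [[-0.0025,0.01,0],[-0.002,0.01,0],[-0.002,0.0093,0],[-0.0056,0.0108,0],[-0.0038,0.01,0],[-0.0028,0.01,0],[-0.0019,0.0094,0],[-0.001,0.0097,0],[0,0.0099,0],[0.001,0.0101,0]], "roll": [0,0,0,0,0,0,0,0,0,0]}}

```text
clock: 3.32
position: [0.4724, -0.0715, 0.0866]
tool_rot: [1.0, -0.03, -0.0, -0.0]
ft_force: [0.4, -1.4, -0.4]
grip_width: 0.0007
finger_force: 1.0
```

Emit:
{"api": "drive_tool", "payload": {"slide": [[0.002,0.0101,0],[0.0031,0.01,0],[0.0042,0.0097,0],[0.0053,0.0094,0],[0.0063,0.0089,0],[0.0073,0.0082,0],[0.0083,0.0075,0],[0.0091,0.0066,0],[0.0098,0.0056,0],[0,0,0]], "roll": [0,0,0,0,0,0,0,0,0,0]}}

```text
clock: 4.58
position: [0.5286, 0.0042, 0.0866]
tool_rot: [1.0, -0.03, 0.0, -0.0]
ft_force: [-0.0, -0.2, 0.3]
grip_width: 0.0003
finger_force: 0.0
```

Emit:
{"api": "drive_tool", "payload": {"slide": [[0.0052,0.0022,0],[0.0052,0.0022,0],[0.0055,0.0017,0],[0.0055,0.0017,0],[0,0,0]], "roll": [0,0,0,0,0]}}

```text
clock: 5.2
position: [0.5498, 0.0118, 0.0867]
tool_rot: [1.0, -0.03, 0.0, -0.0]
ft_force: [-0.5, -0.3, -0.5]
grip_width: 0.0007
finger_force: 0.0
```

```bash
python3 - <<'E'
from h import *
a=snap('top')[135:245,270:390];b=snap('scene')[200:310,225:385]
a=cv2.resize(a,None,fx=3.5,fy=3.5);b=cv2.resize(b,(370,385))
cv2.imwrite('pics/c2.png',np.hstack([a,b])[:,:,::-1]);s=r.sense();print(s['position'],s['ft_force'])
E
```

```text
[0.54945426 0.01167851 0.08670567] [-0.01249847  0.20565533  0.0419212 ]
```

View pics/c2.png

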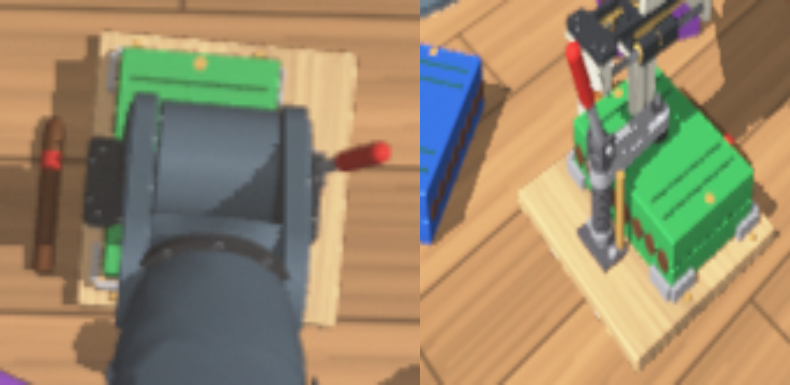

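The strap is following and is almost square, with the lever up and pointing away on the right. I'll push the rest in small steps and watch the force.

Emit:
{"api": "drive_tool", "payload": {"slide": [[0.003,0.0006,0],[0.003,0.0006,0],[0.002,0.0004,0],[0,0,0]], "roll": [0,0,0,0]}}

```text
clock: 5.8
position: [0.5575, 0.0132, 0.0866]
tool_rot: [1.0, -0.03, 0.0, -0.0]
ft_force: [-0.0, 0.8, 0.5]
grip_width: 0.0001
finger_force: 0.1
```

Emit:
{"api": "drive_tool", "payload": {"slide": [[0.002,0.0,0],[0.001,0.0,0],[0,0,0]], "roll": [0,0,0]}}

```text
clock: 6.18
position: [0.5598, 0.0134, 0.0866]
tool_rot: [1.0, -0.03, -0.001, -0.0]
ft_force: [-4.2, 1.7, 2.2]
grip_width: 0.0005
finger_force: 2.2
```

Emit:
{"api": "drive_tool", "payload": {"slide": [[0.002,0.0,0],[0,0,0]], "roll": [0,0]}}

```text
clock: 6.42
position: [0.5601, 0.0135, 0.0864]
tool_rot: [1.0, -0.03, -0.003, -0.0]
ft_force: [-14.2, 1.9, 10.5]
grip_width: 0.0006
finger_force: 7.3
```

The strap is against its stop, with 14 N of reaction. I'll back off, rise, and go to the strap side of the lever.

Emit:
{"api": "drive_tool", "payload": {"slide": [[-0.008,0,0],[-0.016,0,0],[0,0,0.05],[0,0,0.06],[0,0,0.06],[0,0,0.05],[0,0,0]], "roll": [0,0,0,0,0,0,0]}}

```text
clock: 7.3
position: [0.5399, 0.013, 0.3106]
tool_rot: [1.0, -0.03, 0.004, 0.0]
ft_force: [-0.1, -0.8, -0.9]
grip_width: 0.0004
finger_force: 0.0
```

```bash
python3 - <<'E'
from h import *
a=snap('top')[135:245,270:390];b=snap('scene')[190:300,225:385]
a=cv2.resize(a,None,fx=3.5,fy=3.5);b=cv2.resize(b,(370,385))
cv2.imwrite('pics/c3.png',np.hstack([a,b])[:,:,::-1]);s=r.sense();print(s['position'],s['ft_force'])
p=s['position'];pv=np.array([.5765,-.0865]);o=np.array([-.06,-.998])
for th in np.r_[1.25,np.linspace(1.15,-.02,10)]:
    e=.1*np.cos(th)-.009*np.sin(th)-.0175; z=.13+.1*np.sin(th)+.009*np.cos(th)
    X=np.r_[pv+e*o,z]; print(round(th,2),X.round(4),((X-p)*1000).round(1)); p=X
print(proj('scene',[*(pv+.039*o),.249]),proj('scene',[*pv,.13]),proj('scene',[*(pv-.1*o),.108]))
E
```

```text
[0.53819135 0.01311448 0.30624767] [0.39563265 0.16207678 0.20564337]
1.25 [ 0.5762 -0.092   0.2277] [  38.  -105.1  -78.5]
1.15 [ 0.5756 -0.1016  0.225 ] [-0.6 -9.6 -2.8]
1.02 [ 0.5749 -0.1136  0.2199] [ -0.7 -12.   -5. ]
0.89 [ 0.5742 -0.1249  0.2134] [ -0.7 -11.3  -6.5]
0.76 [ 0.5736 -0.1352  0.2054] [ -0.6 -10.3  -8. ]
0.63 [ 0.573  -0.1444  0.1962] [-0.6 -9.2 -9.2]
0.5 [ 0.5725 -0.1523  0.1858] [ -0.5  -7.9 -10.3]
0.37 [ 0.5722 -0.1588  0.1746] [ -0.4  -6.5 -11.3]
0.24 [ 0.5719 -0.1638  0.1625] [ -0.3  -5.  -12. ]
0.11 [ 0.5716 -0.1672  0.1499] [ -0.2  -3.4 -12.6]
-0.02 [ 0.5715 -0.169   0.137 ] [ -0.1  -1.7 -12.9]
[289.17295425 211.15711754] [301.54696181 240.73832026] [328.2563701 232.718134 ]
```

View pics/c3.png

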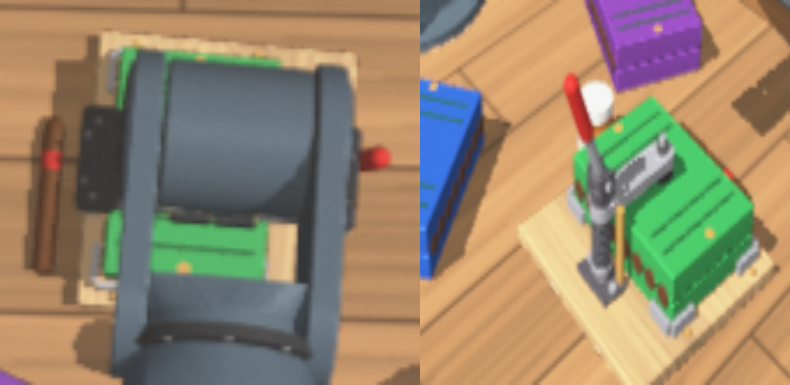

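The strap is square against the stop, and the predicted lever end and strap tip match the picture. Next I move the fingers beside the lever.

Emit:
{"api": "drive_tool", "payload": {"slide": [[0.0125,-0.0275,0],[0.0125,-0.0275,0],[0.0125,-0.027,0],[0,0,-0.04],[0,0,-0.038],[0,0,0]], "roll": [0,0,0,0,0,0]}}

```text
clock: 8.15
position: [0.5739, -0.0686, 0.2249]
tool_rot: [1.0, -0.03, -0.004, -0.001]
ft_force: [-0.5, -0.1, 0.1]
grip_width: 0.0004
finger_force: 0.0
```

Emit:
{"api": "drive_tool", "payload": {"slide": [[0,-0.008,0],[0,-0.008,0],[0,-0.008,0],[-0.0006,-0.0096,-0.0028],[-0.0007,-0.012,-0.005],[-0.0007,-0.0113,-0.0065],[-0.0006,-0.0103,-0.008],[0,0,0]], "roll": [0,0,0,0,0,0,0,0]}}

```text
clock: 9.15
position: [0.5725, -0.1367, 0.2052]
tool_rot: [1.0, -0.031, -0.001, -0.0]
ft_force: [0.4, 0.3, -0.4]
grip_width: 0.0006
finger_force: 0.0
```

Emit:
{"api": "drive_tool", "payload": {"slide": [[-0.0006,-0.0092,-0.0092],[-0.0005,-0.0079,-0.0103],[-0.0004,-0.0065,-0.0113],[-0.0003,-0.005,-0.012],[-0.0002,-0.0034,-0.008],[0,0,0]], "roll": [0,0,0,0,0,0]}}

```text
clock: 9.9
position: [0.5706, -0.1679, 0.1545]
tool_rot: [1.0, -0.03, -0.001, -0.0]
ft_force: [-1.0, -0.4, -0.1]
grip_width: 0.001
finger_force: 0.0
```

```bash
python3 - <<'E'
from h import *
a=snap('top')[135:245,270:390];b=snap('scene')[190:300,225:385]
a=cv2.resize(a,None,fx=3.5,fy=3.5);b=cv2.resize(b,(370,385))
cv2.imwrite('pics/c4.png',np.hstack([a,b])[:,:,::-1]);s=r.sense();print(s['position'],s['ft_force'])
E
```

```text
[ 0.57086649 -0.16777428  0.15526708] [ 0.20078448 -0.32542607 -0.16517437]
```

View pics/c4.png

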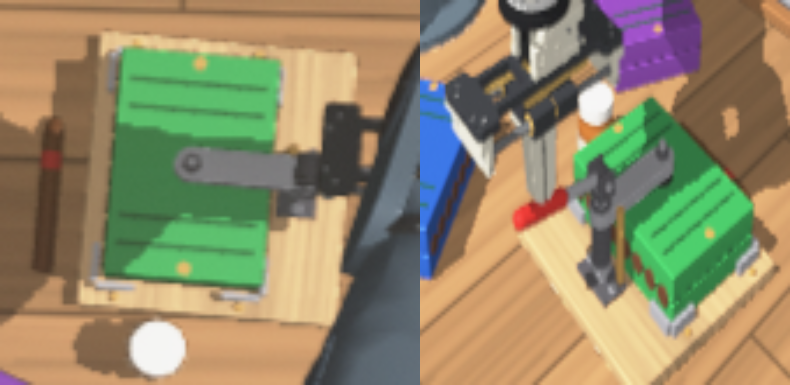

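The lever is under the fingers and nearly down, and the strap is still square. Now the final press.

Emit:
{"api": "drive_tool", "payload": {"slide": [[0,-0.001,-0.006],[0,-0.001,-0.006],[0,0,-0.004],[0,0,0]], "roll": [0,0,0,0]}}

```text
clock: 10.5
position: [0.5711, -0.1701, 0.1393]
tool_rot: [1.0, -0.03, -0.0, -0.0]
ft_force: [1.3, -0.3, 1.4]
grip_width: 0.0003
finger_force: 0.3
```

Emit:
{"api": "drive_tool", "payload": {"slide": [[0,0,-0.0015],[0,0,0],[0,0,0]], "roll": [0,0,0]}}

```text
clock: 10.88
position: [0.5713, -0.1701, 0.1389]
tool_rot: [1.0, -0.03, 0.0, 0.0]
ft_force: [-2.5, -0.9, 9.9]
grip_width: 0.0005
finger_force: 5.0
```

Emit:
{"api": "drive_tool", "payload": {"slide": [[0,0,-0.0015],[0,0,-0.001],[0,0,0]], "roll": [0,0,0]}}

```text
clock: 11.25
position: [0.5721, -0.1703, 0.1383]
tool_rot: [1.0, -0.03, 0.002, 0.001]
ft_force: [-5.8, 0.5, 25.6]
grip_width: 0.0006
finger_force: 12.7
```

The lever is hard on its stop: 26 N with the tip at 0.138 m, where 0.139 m was expected. I'll retreat straight up and then away.

Emit:
{"api": "drive_tool", "payload": {"slide": [[0,0,0.02],[0,0,0.05],[0,0,0.06],[-0.01,-0.05,0.02],[-0.02,-0.05,0],[-0.02,-0.05,0],[-0.02,-0.05,0],[0,0,0],[0,0,0]], "roll": [0,0,0,0,0,0,0,0,0]}}

```text
clock: 12.38
position: [0.5012, -0.3694, 0.2851]
tool_rot: [1.0, -0.03, -0.0, -0.0]
ft_force: [1.5, -0.2, -0.1]
grip_width: 0.0011
finger_force: 0.0
```

```bash
python3 - <<'E'
from h import *
a=snap('top')[135:245,270:390];b=snap('scene')[190:300,225:385]
a=cv2.resize(a,None,fx=3.5,fy=3.5);b=cv2.resize(b,(370,385))
cv2.imwrite('pics/c5.png',np.hstack([a,b])[:,:,::-1]);s=r.sense();print(s['position'],s['ft_force'])
E
```

```text
[ 0.50160609 -0.36888253  0.28538432] [ 0.16852781  0.30975234 -0.05636345]
```

View pics/c5.png

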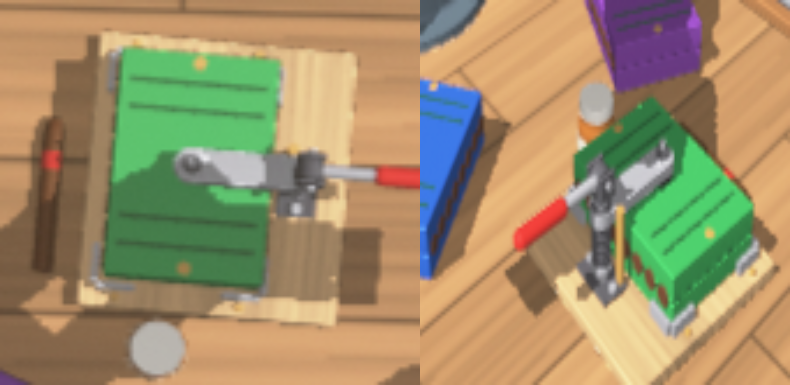

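The strap lies square against the stop, the lever is level, the mould is seated, and the arm is clear. I'm handing the job in.

```bash
python3 -c "
from rig import r
print(r.job_done())"
```

```text
the job is handed in; nothing more can be done
None
```

I swung the strap square against its brass stop, pushed the cam lever down onto its stop and handed the job in with the arm clear; the last picture showed the mould still seated, but the hand-in returned no verdict and the foot's force could not be measured directly.

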